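# Hang the wafer hanger in the side-opening hook

### The job

Take the standing wafer hanger by its black grip tab and hang it on the post stand's twin hook: bring its cross pin in sideways through the open mouths, then lower it gently to the bottom of the throats before letting go, so that it hangs there upright and still. The hook was clamped by eye, so find its true height and reach by touch, never pushing the hanger against the stand with more than 20 N or dropping it, and leave the other things where they are.

Things in the scene. Friction and masses are not known exactly. Their poses are not given: they have to be found in the camera images.
- hanger: Upright aluminium wafer hanger, 0.14 to 0.26 kg, 221 mm high, loose; origin under its centre, z up. From below: foot 44 (x) x 54 (y) x 8 mm; plate 8 x 54 mm with a round dark wafer, up to z = 62 mm; neck 10 x 22 mm; steel cross pin along y at z = 142 mm; black grip tab on top. Plate and foot are wider than the gap between the hook plates. Front and back are alike.
- hanger_mid (a point): Centre of the hanger, half-way up (110.5 mm above its underside).
- hanger_grip (a point): Centre of the black grip tab, 12 (x) x 24 (y) x 34 (z) mm, 204 mm above the underside, 62 mm above the pin's axis; axes as the hanger's. Best pinched across its 12 mm (x): the fingers then fit between the hook plates.
- hanger_pin (a point): Middle of the round cross pin's axis, 142 mm above the hanger's underside and 80 mm above the top of the wafer plate; the pin runs along y, 8 mm in diameter, 70 mm long, standing out 24 mm on either side of the neck.
- stand: Post stand, fixed: base plate 130 x 90 x 12 mm, post 20 mm thick, 208 mm high, 85 mm behind (+x of) the origin. Origin on the worktop, 17 mm behind the datum; x points level into the mouth, so the hanger comes in along +x. The hook: two equal upright plates, 8 mm thick, middles at y = -24 and +24 mm (40 mm free between), each with an L-shaped slot, joined 30 mm behind the seat.
- hook_datum (a point): Reference point before the hook, 162 mm above the worktop, midway between the plates; axes as the stand's. The seat (pin axis when seated) lies 4 to 24 mm higher (z) and 4 to 30 mm farther in (x), as the hook was clamped, fast and not measured. From the seat: throat x = -5.5 to +5.5 mm, bottom z = -4; tip before it x = -15.5 to -5.5, up to z = 19; plates' underside z = -10.
- hook_mouth (a point): 25 mm above the datum; the real mouth's centre height is this plus 4 to 24 mm, as the seat. The mouth is open to -x, 12 mm high (19 to 31 mm above the seat), and runs in to a back wall 5.5 mm beyond (+x of) the seat; the throat drops from this inner end.
- hook_lip (a point): 39 mm above the datum; the real level top of the upper lip is this plus 4 to 24 mm, 39 mm above the seat. The lip covers mouth and throat, is 8 mm thick and spans x = -19 to +17.5 mm from the seat; the pin lying on it has its axis 43 mm above the seat. To get there the hanger must come in from the front, its plate passing under the hook.
- brass_weight: Bystander: brass weight, 29 mm across, 47 mm high; origin under its centre.
- filter_box: Bystander: flat square filter box 34 x 34 x 14 mm with a clear lid; origin under its centre.
- drop_bottle: Bystander: brown dropper bottle, 34 mm across, 94 mm high; origin under its centre.
Mind the look-alikes: they are no part of the job. There is more than one size of the stand; the one meant has the size given above. Leave any purple look-alike of the hanger alone.

How it is judged:
By the outcome, as a careful person would: the job done as asked, in the order asked, and still so for the second after the job is handed in, with the robot touching nothing.
It also fails if it takes over 58 s, if anything falls off the work surface, if the arm or the gripper's body presses on something with over 40 N, if the wrist force passes 120 N, or if a joint passes its speed limit or range.

### The arm

A 6-joint arm with a two-finger parallel gripper is mounted at the origin on a cart in front of the work surface, level with it; the furniture and walls round the work are solid. World frame = base frame: x ahead of the robot, y to its left, z up, the work surface at z = 0. Lengths are in m, angles in rad, forces in N, time in s.
With the tool pointing down it reaches from about 0.35 to 0.975 m from the base axis. Payload 4.9 kg.
Tool frame: the origin (TCP) lies on the centre line of the jaws, within the pads' length; the fingertips stand 17 mm ahead of it and the grasp point (between the pads) lies 2 mm behind it (ctrl.tcp_to_tips is the x of the fingertips in the tool frame, in m); x points along the fingers, z is the direction in which the jaws open and shut, and the axes are right-handed (so a half turn about x gives the same grasp; the last joint's range is limited). The gripper opens to 85 mm and grips with 20 to 120 N. Pads are 22 mm wide; open, the fingers measure 114 mm over their backs; the gripper's body (76 mm by 85 mm) begins 54 mm behind the grasp point. The pads swing forward as they close: fully open they stand 13 mm farther back than shut.
Start: joints at [-0.119, 0.053, 1.613, -0, 1.476, -0.119], TCP at [0.625, 0, 0.248] pointing down, gripper open.
Joint ranges: [-3.01, 3.01], [-1.01, 2.22], [0.06, 2.58], [-1.02, 4.17], [0.09, 2.62], [-3.14, 3.14]. Speed limits (rad/s): [2.57, 2.57, 3.14, 3.14, 3.14, 3.14].

### API

Orientations are given as a rotation vector (axis times angle).
In Python, from station import ctrl, cams, finder gives the robot as it stands.
- The arm moves only by the tool step_arm, never from a script. Its argument "moves" is a list of rows, each a list of 3 entries, a list of its own where there are three numbers: the shift along the tool's x, y, z in cm, then the turn, a rotation vector about the tool's x, y, z in degrees, then the opening, from 0 (shut) to 1 (fully open). A call has exactly 10 rows; each row is the pose to reach, as a shift and turn from the pose measured when the call began, along the tool's axes at that moment; what a row does not reach only later rows make up. A row lasts 1/12 s, in which the tool goes at most 41.7 mm and 7.16 degrees, less where a joint would pass 70% of its speed; a pose out of reach is approached as far as the arm can. A call with a gripper value outside its range is refused whole. The fingers move at their own pace and stop on an object; "grip_force" is the grip in N (left out, the last holds). Time passes only in rows, so rows that repeat a pose let the fingers close, or fill a call up. It gives the time, the measured TCP pose, the force and the opening at its end, in the units of the state.
- ctrl.get_obs(): the state, without advancing time (a new reading comes with each control period).
- cams.get_image(name): name is "scene" or "side" or "wrist"; returns a dict with "pixels" (400x640x3 uint8, blue, green, red), "fx", "fy", "cx", "cy" (pixels), "position" and "attitude" of the camera in the world. Camera axes: x right, y up, looking along -z (the intrinsics and any distortion apply to the point x, -y, -z); pixel columns grow to the right and rows downward; lengths in m; the calibration is good to about 2 mm. The wrist camera is an equidistant fisheye: a pixel r from the principal point sees the ray r / f radians off the axis. A picture is of the moment at which its call begins. There is no depth.
- ctrl.finish_job(): hands the job in, once; it reports no verdict.
Trained networks look in the newest picture that a camera, given by its name, has taken for a name from the list of things; names that differ only in an ending like _2 or _b are one class to them, and where a whole thing is asked for, a point or a joint stands for the part that bears it (a point fixed in the world has none). Each returns a list of dicts, best first, with "conf" (0 to 1); they miss things now and then, are a little off and sometimes report something else, mostly with a low value. They report only what shows in the picture. A call takes as long as a camera call. They do not tell look-alikes from the thing itself.
- finder.find_in(camera, name): "at" ([column, row] in pixels, amid what is visible of it).
- finder.regions_of(camera, name): "region" (400x640 bool, what is visible of it) and "at" ([column, row] in pixels, amid what is visible of it).
- finder.tip_of(camera, name): "at" ([column, row] in pixels: a listed point, or the origin of a listed thing).
The state is a dict: "t": time; "q": joint angles; "dq": joint speeds; "effort": joint torques, N m; "tool_pos": TCP position; "tool_rot": TCP orientation; "contact_force": force on the tool from outside, world axes, zero at the start; "wrist_torque": the same for the moment, N m; "opening": finger opening in m.
Only numpy, scipy, OpenCV 4.12 (cv2) and the standard library are available. Lean on these libraries where they do the work, as an engineer would, in place of code of your own. Each camera call takes 0.05 s, during which the arm holds its last target. There are 200 camera calls.

## Working session

There is one attempt and no reset: what is moved stays moved. The work goes in short steps, Python scripts to look and compute and a tool call to move; the robot and the scene stay as the last step left them, time stands still between calls to the robot, and variables do not carry over. Pictures are saved under pics/ and viewed, on a budget of 10 in all, crops included, one or two more only if the job needs it, and the job is handed in when it is done.

Besides the shell and the picture viewer there is one more tool, called after "Request:" by a JSON object that holds its "name" and its "arguments", one argument or row to a line. step_arm: Moves the arm, as the interface text tells. Its arguments: {"type":"object","properties":{"moves":{"type":"array"},"grip_force":{"type":"number"}},"required":["moves"]}

```bash
mkdir -p pics; cat > h.py <<'E'
import numpy as np, cv2
from scipy.spatial.transform import Rotation as R
from station import ctrl, cams, finder
def att(im):
    a=np.array(im["attitude"],float)
    return a if a.shape==(3,3) else (R.from_rotvec(a).as_matrix() if a.size==3 else R.from_quat(a).as_matrix())
def ray(im,p,fish=False):
    x=(p[0]-im["cx"])/im["fx"]; y=(p[1]-im["cy"])/im["fy"]
    if fish:
        r=np.hypot(x,y); s=np.sin(r)/r if r>1e-9 else 1; d=np.array([x*s,-y*s,-np.cos(r)])
    else: d=np.array([x,-y,-1.])
    return np.array(im["position"]), att(im)@(d/np.linalg.norm(d))
def proj(im,P,fish=False):
    c=att(im).T@(np.array(P)-im["position"]); x,y,z=c[0],-c[1],-c[2]
    if fish:
        r=np.hypot(x,y); t=np.arctan2(r,z); x,y=x/r*t,y/r*t
    else: x,y=x/z,y/z
    return [round(im["cx"]+im["fx"]*x,1),round(im["cy"]+im["fy"]*y,1)]
def atz(im,p,z,fish=False):
    o,d=ray(im,p,fish); return (o+d*(z-o[2])/d[2]).round(4)
def tri(*rs):
    A=sum(np.eye(3)-np.outer(d,d) for o,d in rs); b=sum((np.eye(3)-np.outer(d,d))@o for o,d in rs)
    X=np.linalg.solve(A,b); return X.round(4),[round(float(np.linalg.norm(np.cross(X-o,d))),4) for o,d in rs]
E
python3 - <<'E'
from h import *
for c in ["scene","side"]:
    im=cams.get_image(c); cv2.imwrite(f"pics/{c}0.png",im["pixels"])
    print(c,{k:v for k,v in im.items() if k!="pixels"})
    for n in ["hanger","stand","brass_weight","filter_box","drop_bottle"]: print(n,[(np.round(d["at"],1).tolist(),round(d["conf"],2)) for d in finder.find_in(c,n)])
    for n in ["hanger","stand","hanger_grip","hanger_pin","hook_datum","hook_mouth","hook_lip"]: print("tip",n,[(np.round(d["at"],1).tolist(),round(d["conf"],2)) for d in finder.tip_of(c,n)])
print(ctrl.get_obs())
E
```

```text
scene {'fx': 379.6728744568871, 'fy': 379.6728744568871, 'cx': 314.0582841379385, 'cy': 199.09542075916207, 'position': array([-0.07847905, -0.28013002,  0.66059273]), 'attitude': array([ 0.80305477, -0.51193238, -1.09037282])}
hanger [([368.4, 221.2], 0.93), ([421.5, 234.7], 0.74), ([255.2, 186.9], 0.21)]
stand [([254.3, 184.5], 0.97), ([338.0, 306.1], 0.88), ([205.6, 248.7], 0.8)]
brass_weight [([278.5, 271.1], 0.52)]
filter_box [([329.1, 215.5], 0.44)]
drop_bottle [([337.3, 186.6], 0.57)]
tip hanger [([364.0, 245.4], 0.71), ([372.6, 178.0], 0.59), ([410.2, 256.5], 0.57)]
tip stand [([208.3, 269.3], 0.82), ([254.5, 210.5], 0.76), ([335.6, 333.9], 0.6)]
tip hanger_grip [([423.2, 188.3], 0.61), ([372.5, 176.5], 0.6), ([241.0, 153.6], 0.45)]
tip hanger_pin [([418.9, 211.7], 0.89)]
tip hook_datum [([242.7, 164.4], 0.76), ([194.8, 233.0], 0.75), ([335.5, 299.9], 0.64)]
tip hook_mouth [([241.2, 152.7], 0.97), ([196.7, 226.8], 0.81)]
tip hook_lip [([337.5, 290.6], 0.93), ([243.1, 149.9], 0.77), ([194.8, 222.7], 0.66)]
side {'fx': 413.60210362225166, 'fy': 413.60210362225166, 'cx': 316.855
[... 941 characters left out ...]
, 168.5], 0.68), ([405.0, 259.3], 0.6)]
{'t': 1.3, 'q': array([-1.19012002e-01,  5.27212466e-02,  1.61289258e+00,  2.38171881e-05,
        1.47598081e+00, -1.19007195e-01]), 'dq': array([ 0.00119539,  0.00034583, -0.00129001,  0.00173054,  0.00014891,
       -0.00050989]), 'effort': array([-4.32399629e-04, -3.93675363e+01, -3.70455372e+01, -9.31014097e-05,
        3.79596804e-04, -1.08301816e-06]), 'tool_pos': array([6.24990361e-01, 3.35827598e-07, 2.48294828e-01]), 'tool_rot': array([2.42214337e-05, 1.57079548e+00, 1.31290261e-05]), 'contact_force': array([-0.229176  ,  0.39473541,  0.4151228 ]), 'wrist_torque': array([ 0.03035558, -0.01760578,  0.00452953]), 'opening': 0.08548379553589769}
```

View pics/scene0.png

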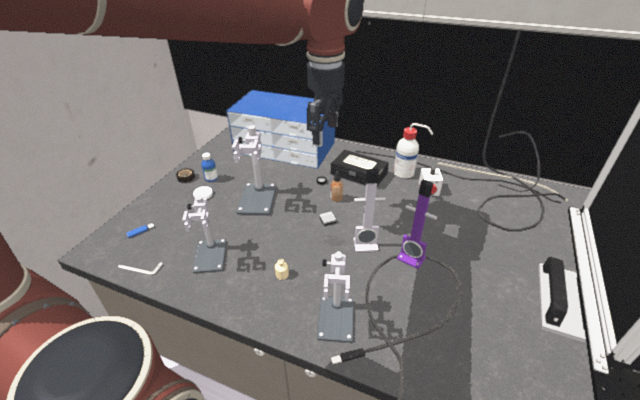

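View pics/side0.png

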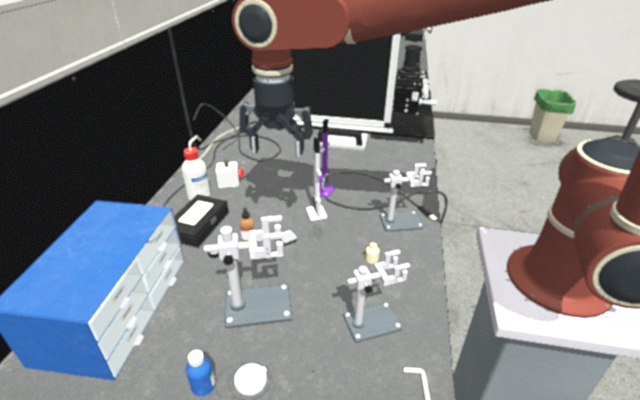

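Scene picture: three stands (post/hook tops near px (250,150), (200,215), (337,280)), silver hanger at (367,240), purple look-alike at (412,250). Side picture: the same stands at (258,305), (372,320), (402,220), silver hanger at (317,213). Next I size the stands by their base plates and fix the positions.

```bash
python3 - <<'E'
from h import *
ims={}
for c in ["scene","side"]:
    im=cams.get_image(c); ims[c]=im
    for d in finder.regions_of(c,"stand"):
        m=d["region"]; px=im["pixels"].astype(int)
        dark=m&(px.sum(2)<330)&(px[...,0]-px[...,2]>4)
        n,l,s,_=cv2.connectedComponentsWithStats(dark.astype(np.uint8))
        if n<2: print("none");continue
        k=1+np.argmax(s[1:,4]); ys,xs=np.where(l==k)
        W=np.array([atz(im,(x,y),.012)[:2] for x,y in zip(xs,ys)],np.float32)
        r=cv2.minAreaRect(W); print(c,np.round(d["at"]),round(d["conf"],2),s[k,4],"ctr",np.round(r[0],3),"size",np.round(r[1],3),"ang",round(r[2],1))
        print(cv2.boxPoints(r).round(3).tolist())
    print("hanger foot",c,[(np.round(d["at"],1).tolist(),round(d["conf"],2)) for d in finder.tip_of(c,"hanger")])
s,d=ims["scene"],ims["side"]
print("datum A",tri(ray(s,(242.7,164.4)),ray(d,(285.2,246.1))),"B",tri(ray(s,(194.8,233)),ray(d,(401.5,274.3))),"C",tri(ray(s,(335.5,299.9)),ray(d,(425,181))))
print("A org",atz(s,(254.5,210.5),0),atz(d,(279.5,305.3),0))
print("B org",atz(s,(208.3,269.3),0),atz(d,(383.1,318.7),0))
print("hanger",atz(s,(364,245.4),0),atz(d,(315.2,216.4),0),"grip",tri(ray(s,(372.5,176.5)),ray(d,(319.5,143.6))))
a=cv2.resize(s["pixels"][90:220,190:320],None,fx=3,fy=3,interpolation=2)
b=cv2.resize(d["pixels"][190:340,195:345],(390,390),interpolation=2)
c=cv2.resize(s["pixels"][150:280,310:440],None,fx=3,fy=3,interpolation=2)
e=cv2.resize(d["pixels"][110:240,250:380],None,fx=3,fy=3,interpolation=2)
cv2.imwrite("pics/crop1.png",cv2.resize(np.vstack([np.hstack([a,b]),np.hstack([c,e])]),(600,600),interpolation=3))
E
```

```text
scene [255. 186.] 0.88 55 ctr [0.667 0.201] size [0.024 0.057] ang 16.7
[[0.6470000147819519, 0.22499999403953552], [0.6629999876022339, 0.17000000178813934], [0.6859999895095825, 0.1770000010728836], [0.6700000166893005, 0.23199999332427979]]
scene [337. 310.] 0.78 71 ctr [ 0.376 -0.138] size [0.016 0.04 ] ang 33.6
[[0.35899999737739563, -0.12600000202655792], [0.38100001215934753, -0.1589999943971634], [0.39399999380111694, -0.15000000596046448], [0.3720000088214874, -0.11699999868869781]]
scene [205. 244.] 0.69 44 ctr [0.426 0.195] size [0.02  0.028] ang 22.3
[[0.41100001335144043, 0.20499999821186066], [0.421999990940094, 0.17800000309944153], [0.4399999976158142, 0.1860000044107437], [0.4300000071525574, 0.21199999749660492]]
hanger foot scene [([361.1, 244.1], 0.93), ([411.8, 255.6], 0.86)]
side [252. 295.] 0.89 13 ctr [0.723 0.094] size [0.007 0.021] ang 20.4
[[0.7160000205039978, 0.10199999809265137], [0.7229999899864197, 0.08299999684095383], [0.7300000190734863, 0.08500000089406967], [0.7229999899864197, 0.10499999672174454]]
side [372. 311.] 0.76 11 ctr [0.432 0.191] size 
[... 226 characters left out ...]
0.357 -0.296] size [0.005 0.011] ang 32.0
[[0.35100001096725464, -0.2919999957084656], [0.3569999933242798, -0.3019999861717224], [0.3619999885559082, -0.29899999499320984], [0.35600000619888306, -0.289000004529953]]
hanger foot side [([314.0, 215.8], 0.71), ([326.7, 191.8], 0.62), ([320.0, 144.1], 0.52)]
datum A (array([0.5615, 0.1889, 0.1598]), [0.0008, 0.0008]) B (array([0.3489, 0.1797, 0.1216]), [0.0006, 0.0006]) C (array([ 0.3019, -0.1485,  0.1232]), [0.0002, 0.0002])
A org [0.5791 0.1875 0.    ] [0.5797 0.1916 0.    ]
B org [0.357  0.1799 0.    ] [0.3705 0.1842 0.    ]
hanger [ 0.5645 -0.126   0.    ] [ 0.5668 -0.1159  0.    ] grip (array([ 0.5602, -0.1312,  0.207 ]), [0.0005, 0.0005])
```

View pics/crop1.png

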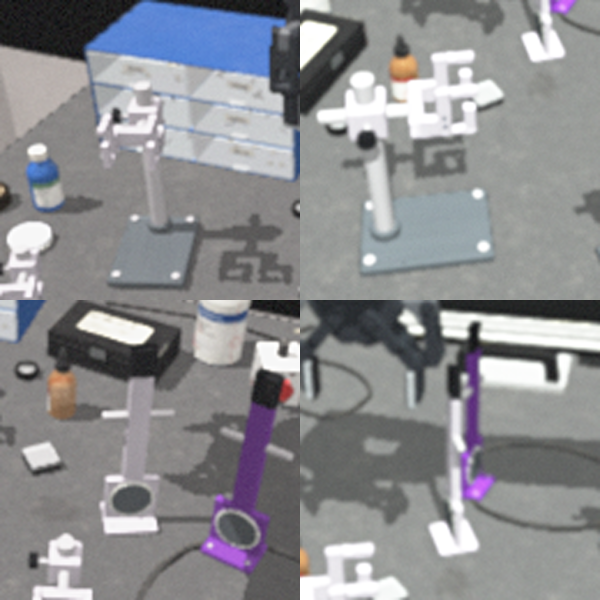

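```bash
python3 - <<'E'
from h import *
s=cams.get_image("scene");d=cams.get_image("side")
print("scr scene",[atz(s,p,.013)[:2].tolist() for p in [(240.2,208.6),(267.1,209.9),(272.3,184.4),(247.6,184.4)]])
print("scr side",[atz(d,p,.013)[:2].tolist() for p in [(229,320),(286.5,313),(284,287),(229.5,293)]])
print("pin",[atz(s,p,.142)[:2].tolist() for p in [(354.6,198.9),(384.9,198.5)]])
# hanger foot corners scene (viewed crop /2.31)
print("foot",[atz(s,(310+u/2.31,150+(v-300)/2.31),.008)[:2].tolist() for u,v in [(100,529),(158,530),(158,503),(104,501)]])
print("foot side",[atz(d,(250+(u-300)/2.31,110+(v-300)/2.31),.008)[:2].tolist() for u,v in [(429,538),(442,555),(478,548),(464,524)]])
print("pred datum etc",ctrl.get_obs()["t"])
for n in ["hanger_grip","hanger_mid","hanger_pin"]:
  print(n,[[(np.round(q["at"],1).tolist(),round(q["conf"],2)) for q in finder.tip_of(c,n)] for c in ["scene","side"]])
for n in ["brass_weight","filter_box","drop_bottle"]:
  print(n,[[(np.round(q["at"],1).tolist(),round(q["conf"],2)) for q in finder.tip_of(c,n)] for c in ["scene","side"]])
E
```

```text
scr scene [[0.5586, 0.218], [0.5809, 0.1484], [0.6882, 0.1899], [0.6614, 0.2567]]
scr side [[0.6618, 0.2562], [0.5576, 0.2182], [0.5799, 0.153], [0.6857, 0.1911]]
pin [[0.5552, -0.0976], [0.5815, -0.1587]]
foot [[0.5353, -0.1081], [0.5564, -0.1633], [0.5946, -0.1527], [0.5759, -0.0989]]
foot side [[0.5917, -0.115], [0.5709, -0.0871], [0.5339, -0.1076], [0.5577, -0.1496]]
pred datum etc 1.7
hanger_grip [[([373.4, 175.6], 0.88), ([421.9, 188.1], 0.65)], [([324.8, 122.9], 0.97), ([316.9, 144.2], 0.93)]]
hanger_mid [[([420.0, 221.4], 0.71), ([365.9, 211.3], 0.58)], [([317.7, 182.7], 0.9), ([324.6, 158.6], 0.67)]]
hanger_pin [[([421.8, 209.8], 0.89), ([368.5, 199.6], 0.77)], [([323.4, 146.6], 0.81), ([315.9, 168.7], 0.62)]]
brass_weight [[([282.9, 274.4], 0.51)], [([371.1, 260.0], 0.47)]]
filter_box [[([328.8, 217.5], 0.62)], [([284.8, 239.1], 0.5), ([287.9, 232.1], 0.17)]]
drop_bottle [[([336.1, 199.4], 0.53), ([239.6, 147.4], 0.47)], []]
```

Candidates for the hanger: silver at scene (367,240) and purple at (412,255), so silver. Candidates for the stand: scene (255,195), (208,255) and (337,310). Their datum heights triangulate to 160, 122 and 123 mm, and the first one's screw spacing fits a 130x90 base, so it is the first. The crop confirms both choices. I'll go above the silver hanger.

Request:
{"name": "step_arm", "arguments": {
  "moves": [
    [[-2, -1, -1], [-5, 0, 0], 1],
    [[-4.2, -4, -2.5], [-10, 0, 0], 1],
    [[-4.2, -7.5, -4], [-15, 0, 0], 1],
    [[-4.2, -10.5, -5], [-20, 0, 0], 1],
    [[-4.2, -12.5, -5.9], [-20, 0, 0], 1],
    [[-4.2, -12.5, -5.9], [-20, 0, 0], 1],
    [[-4.2, -12.5, -5.9], [-20, 0, 0], 1],
    [[-4.2, -12.5, -5.9], [-20, 0, 0], 1],
    [[-4.2, -12.5, -5.9], [-20, 0, 0], 1],
    [[-4.2, -12.5, -5.9], [-20, 0, 0], 1]
  ],
  "grip_force": 60
}}

```text
t: 3.13
tool_pos: [0.5663, -0.124, 0.2902]
tool_rot: [-0.275, 1.553, 0.275]
contact_force: [-0.7, 0.9, -0.0]
opening: 0.0852
```

```bash
python3 - <<'E'
from h import *
w=cams.get_image("wrist"); cv2.imwrite("pics/w1.png",w["pixels"]); print(w["fx"],w["cx"],w["cy"],w["position"],R.from_matrix(att(w)).as_rotvec())
for n in ["hanger_grip","hanger_pin","hanger"]: print(n,[(np.round(q["at"],1).tolist(),round(q["conf"],2)) for q in finder.tip_of("wrist",n)])
P=np.array([.566,-.125]); 
for z in (0.204,.142,0): print(z,proj(w,[*P,z],True))
o=ctrl.get_obs(); print(o["t"],o["tool_pos"],o["tool_rot"],o["contact_force"])
E
```

```text
309.70691628693146 317.78039769489675 196.25871533448733 [ 0.53855616 -0.04882533  0.41663993] [-0.30942568 -0.05513127  0.34769165]
hanger_grip [([316.9, 212.8], 0.63), ([272.9, 321.0], 0.56)]
hanger_pin [([319.5, 192.7], 0.77), ([279.1, 285.1], 0.66), ([316.3, 182.9], 0.5)]
hanger [([291.5, 232.2], 0.89), ([318.6, 159.9], 0.8), ([313.4, 183.5], 0.48)]
0.204 [np.float64(317.2), np.float64(212.1)]
0.142 [np.float64(317.3), np.float64(188.2)]
0 [np.float64(317.4), np.float64(158.9)]
3.3333 [ 0.56617547 -0.12440756  0.29019431] [-0.2745723   1.55343081  0.27476251] [ 0.16647165 -0.48668379  0.92126386]
```

View pics/w1.png

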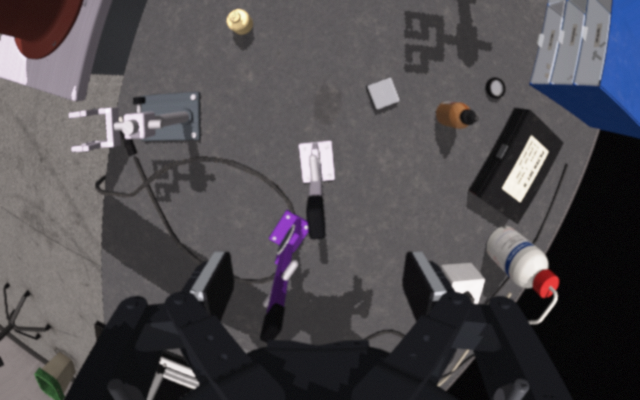

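The wrist picture shows the silver hanger's tab at (317,213) and foot at (317,162), lined up with the jaws; the projection agrees to 1 px. Purple is well clear at (273,320). Now I descend and grip.

Request:
{"name": "step_arm", "arguments": {
  "moves": [
    [[2, 0, 0], [0, 0, 0], 1],
    [[4, 0, 0], [0, 0, 0], 1],
    [[6, 0, 0], [0, 0, 0], 1],
    [[7.5, 0, 0], [0, 0, 0], 0.8],
    [[8.4, 0, 0], [0, 0, 0], 0.6],
    [[8.4, 0, 0], [0, 0, 0], 0.5],
    [[8.4, 0, 0], [0, 0, 0], 0.4],
    [[8.4, 0, 0], [0, 0, 0], 0.25],
    [[8.4, 0, 0], [0, 0, 0], 0.1],
    [[8.4, 0, 0], [0, 0, 0], 0]
  ],
  "grip_force": 60
}}

```text
t: 4.17
tool_pos: [0.5669, -0.1246, 0.208]
tool_rot: [-0.276, 1.551, 0.274]
contact_force: [-0.2, 1.5, 1.7]
opening: 0.0111
```

Request:
{"name": "step_arm", "arguments": {
  "moves": [
    [[0, 0, 0], [0, 0, 0], 0],
    [[0, 0, 0], [0, 0, 0], 0],
    [[0, 0, 0], [0, 0, 0], 0],
    [[0, 0, 0], [0, 0, 0], 0],
    [[-0.5, 0, 0], [0, 0, 0], 0],
    [[-1.5, 0, 0], [0, 0, 0], 0],
    [[-3, 0, 0], [0, 0, 0], 0],
    [[-5, 0, 0], [0, 0, 0], 0],
    [[-7, 0, 0], [0, 0, 0], 0],
    [[-9.2, 0, 0], [0, 0, 0], 0]
  ],
  "grip_force": 60
}}

```text
t: 5.0
tool_pos: [0.5664, -0.1245, 0.3011]
tool_rot: [-0.275, 1.552, 0.274]
contact_force: [0.8, -0.3, -2.0]
opening: 0.0111
```

```bash
python3 - <<'E'
from h import *
o=ctrl.get_obs(); print(o)
w=cams.get_image("wrist");s=cams.get_image("scene");d=cams.get_image("side")
for n in ["hook_datum","hook_mouth","hook_lip","stand"]: print(n,[[(np.round(q["at"],1).tolist(),round(q["conf"],2)) for q in finder.tip_of(c,n)][:4] for c in ["wrist","scene","side"]])
print("hanger",[[(np.round(q["at"],1).tolist(),round(q["conf"],2)) for q in finder.tip_of(c,n)][:4] for c in ["scene","side"] for n in ["hanger","hanger_pin","hanger_grip"]])
a=cv2.resize(d["pixels"][200:320,200:320],(600,600),interpolation=2)
b=cv2.resize(w["pixels"],(800,500))[:100]
cv2.imwrite("pics/side2.png",a)
E
```

```text
{'t': 5.0, 'q': array([-3.44629205e-01, -8.12342473e-02,  1.65810980e+00,  7.18798326e-05,
        1.56293081e+00, -6.94696759e-01]), 'dq': array([ 0.00084503, -0.11851514, -0.33371199,  0.00281934,  0.44381051,
        0.0012226 ]), 'effort': array([ 7.81550724e-02, -3.51002562e+01, -3.80777872e+01, -4.36058559e-03,
       -3.38345440e-01,  5.29849871e-06]), 'tool_pos': array([ 0.56643045, -0.12446692,  0.30108836]), 'tool_rot': array([-0.2752784 ,  1.55169642,  0.27397787]), 'contact_force': array([ 0.77836812, -0.31563914, -1.97058173]), 'wrist_torque': array([-0.00943581, -0.02484873,  0.00085203]), 'opening': 0.011084590990793387}
hook_datum [[([96.9, 127.5], 0.97)], [([244.9, 163.6], 0.79), ([196.0, 229.7], 0.71), ([333.3, 303.3], 0.56)], [([401.1, 274.0], 0.8), ([283.0, 243.6], 0.57), ([428.4, 180.4], 0.57)]]
hook_mouth [[([87.7, 128.8], 0.7), ([316.7, 210.8], 0.6)], [([242.0, 155.1], 0.91), ([195.5, 227.9], 0.91), ([334.9, 295.1], 0.78)], [([287.7, 232.8], 0.94), ([426.6, 174.7], 0.66), ([401.2, 266.0], 0.6)]]
hook_lip [[([84.5, 129.0], 0.58)], [([194.6, 221.2], 0.68), ([240.6, 149.4], 0.61), ([336.1, 287.6], 0.55)], [([404.8, 261.1], 0.97), ([286.0, 225.2], 0.75), ([429.0, 170.5], 0.75)]]
stand [[([154.3, 114.0], 0.89)], [([336.2, 332.5], 0.91), ([207.1, 267.6], 0.88)], [([385.9, 319.7], 0.95), ([411.6, 219.3], 0.9), ([278.4, 309.0], 0.63)]]
hanger [[([369.6, 213.6], 0.98), ([408.7, 258.7], 0.8)], [([373.4, 160.0], 0.72)], [([378.4, 133.2], 0.94), ([423.0, 188.0], 0.64)], [([311.0, 185.5], 0.9), ([327.6, 191.5], 0.67)], [([315.7, 130.0], 0.75), ([321.9, 147.0], 0.65)], [([318.2, 106.1], 0.93), ([324.1, 124.2], 0.58)]]
```

View pics/side2.png

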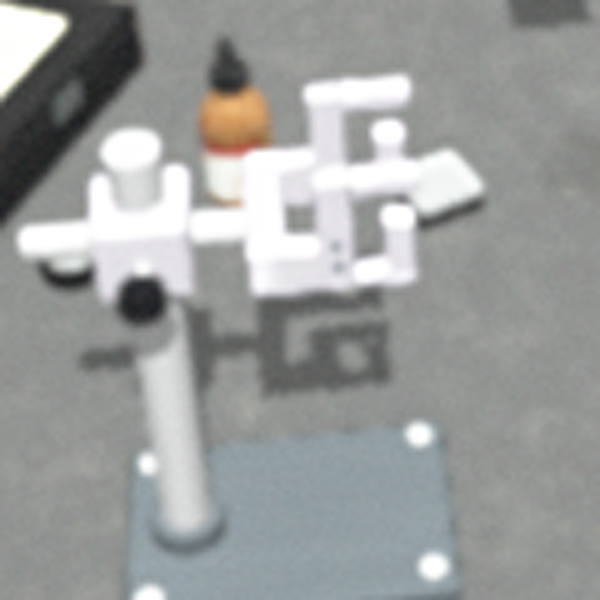

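The side crop shows the chosen stand: near-plate bottom front corner at crop (413,281), lip front end at about (423,178), post foot at (187,525). I'll estimate the seat from these.

```bash
python3 - <<'E'
from h import *
s=cams.get_image("scene");d=cams.get_image("side")
yaw=np.radians(20.2); O=np.array([.5805,.1887,0]); S=R.from_euler('z',yaw).as_matrix()
def hit(im,p,y):
    o,v=ray(im,p); o=S.T@(o-O); v=S.T@v; return (o+v*(y-o[1])/v[1]).round(4)
c=lambda u,v:(200+u/5,200+v/5)
print("post",S.T@(atz(d,c(187,525),.012)-O),S.T@(atz(s,(258,187),.012)-O),"top",S.T@(atz(d,c(131,150),.208)-O))
print("bottom front (-15.5,-10)",hit(d,c(413,281),.028))
print("tip top front(-15.5,19) ",hit(d,c(416,215),.028))
print("lip front bottom (-19,31)",hit(d,c(424,190),.028), "lip front top near(-19,39)",hit(d,c(424,172),.028))
print("bottom back",hit(d,c(254,295),.028))
# tool pose in stand frame
o=ctrl.get_obs(); print(S.T@(o["tool_pos"]-O)); T=R.from_rotvec(o["tool_rot"]).as_matrix(); print(T.round(3), o["t"])
print("target tool offsets for stand x,y axes:", (T.T@S).round(3))
a=cv2.resize(s["pixels"][125:205,205:285],(640,600),interpolation=2); cv2.imwrite("pics/sc3.png",a)
E
```

```text
post [ 0.0837004  -0.00042792  0.012     ] [0.08898785 0.0038068  0.012     ] top [0.0823998  0.00356689 0.208     ]
bottom front (-15.5,-10) [-0.0105  0.028   0.1563]
tip top front(-15.5,19)  [-0.0128  0.028   0.1868]
lip front bottom (-19,31) [-0.016   0.028   0.1977] lip front top near(-19,39) [-0.0163  0.028   0.2057]
bottom back [0.0454 0.028  0.1576]
[-0.12108283 -0.28925034  0.30005757]
[[ 0.002 -0.343  0.939]
 [-0.001  0.939  0.343]
 [-1.    -0.002  0.002]] 6.15
target tool offsets for stand x,y axes: [[ 0.002 -0.002 -1.   ]
 [ 0.003  1.    -0.002]
 [ 1.    -0.003  0.002]]
```

View pics/sc3.png

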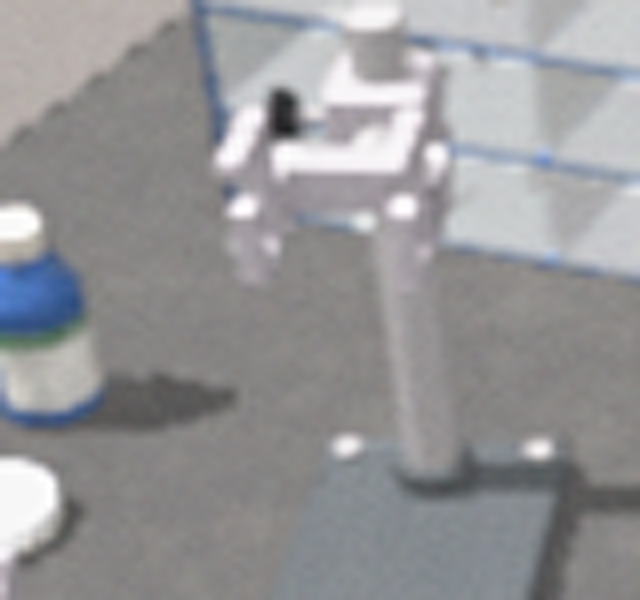

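The scene crop shows the tip tops at crop (242,207) and (402,205). From the side view I estimate the seat at z≈0.167 and stand x≈+4 mm. I'll carry the hanger to a spot before the hook.

Request:
{"name": "step_arm", "arguments": {
  "moves": [
    [[0, 1, 0.2], [0, 0, 0], 0],
    [[0, 3.5, 0.5], [0, 0, 0], 0],
    [[0.2, 7, 1], [0, 0, 0], 0],
    [[0.4, 11, 1.7], [0, 0, 0], 0],
    [[0.6, 15, 2.4], [0, 0, 0], 0],
    [[0.8, 19, 3.2], [0, 0, 0], 0],
    [[0.9, 23, 3.8], [0, 0, 0], 0],
    [[0.9, 26.3, 4.3], [0, 0, 0], 0],
    [[0.9, 28.2, 4.6], [0, 0, 0], 0],
    [[0.9, 28.9, 4.6], [0, 0, 0], 0]
  ]
}}

```text
t: 6.98
tool_pos: [0.5096, 0.1661, 0.2908]
tool_rot: [-0.278, 1.55, 0.278]
contact_force: [0.3, -0.8, -2.4]
opening: 0.0111
```

```bash
cat >> h.py <<'E'
yaw=np.radians(20.2); O=np.array([.5805,.1887,0]); S=R.from_euler('z',yaw).as_matrix()
def st():
    o=ctrl.get_obs(); print("t",round(o["t"],2),"stand",(S.T@(o["tool_pos"]-O)).round(4),"F",(S.T@o["contact_force"]).round(2),"rot",(R.from_matrix(S.T)*R.from_rotvec(o["tool_rot"])).as_rotvec().round(4),"op",round(o["opening"],4))
def toS(P): return (S.T@(np.array(P)-O)).round(4)
E
python3 - <<'E'
from h import *
st()
w=cams.get_image("wrist");s=cams.get_image("scene");d=cams.get_image("side")
print("tips scene",toS(atz(s,(235.3,152.6),.186)),toS(atz(s,(255.3,152.3),.186)))
for n in ["hook_datum","hook_mouth","hook_lip","hanger_pin","hanger_grip"]: print(n,[[(np.round(q["at"],1).tolist(),round(q["conf"],2)) for q in finder.tip_of(c,n)][:3] for c in ["wrist","scene","side"]])
a=cv2.resize(w["pixels"][100:300,200:440],(480,400),interpolation=2); b=cv2.resize(d["pixels"][100:300,220:380],(320,400),interpolation=2)
cv2.imwrite("pics/w4.png",np.hstack([a,b]))
E
```

```text
t 6.98 stand [-0.0744  0.0033  0.2908] F [-0.04 -0.83 -2.4 ] rot [-1.6000e-03  1.5684e+00  1.1000e-03] op 0.0111
tips scene [-0.0079  0.0236  0.186 ] [-0.0053 -0.0244  0.186 ]
hook_datum [[([118.4, 329.0], 0.93), ([385.0, 196.0], 0.83), ([177.0, 124.2], 0.6)], [([334.5, 298.5], 0.74), ([198.4, 232.9], 0.73), ([244.6, 162.0], 0.65)], [([423.8, 179.0], 0.81), ([399.4, 271.5], 0.77), ([317.5, 229.8], 0.66)]]
hook_mouth [[([109.8, 336.0], 0.94), ([386.1, 208.1], 0.62)], [([194.1, 228.0], 0.75), ([338.5, 293.4], 0.57), ([242.8, 152.8], 0.55)], [([426.5, 175.3], 0.77), ([400.0, 265.9], 0.72), ([286.9, 230.3], 0.63)]]
hook_lip [[([109.5, 338.5], 0.79), ([392.9, 209.3], 0.61)], [([241.9, 148.4], 0.98), ([197.4, 222.1], 0.64), ([336.1, 286.1], 0.6)], [([286.3, 229.3], 0.91), ([403.7, 260.9], 0.89), ([428.5, 171.3], 0.75)]]
hanger_pin [[([320.4, 226.1], 0.69)], [([417.7, 210.4], 0.82), ([238.0, 153.3], 0.77)], [([315.3, 213.3], 0.58)]]
hanger_grip [[([317.3, 274.4], 0.88)], [([233.7, 129.2], 0.75), ([421.1, 186.8], 0.75)], [([317.3, 180.9], 0.96), ([287.0, 230.7], 0.34)]]
```

View pics/w4.png

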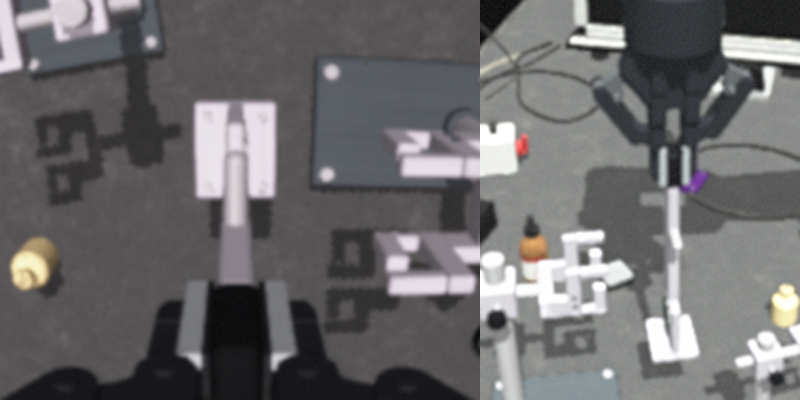

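```bash
python3 - <<'E'
from h import *
w=cams.get_image("wrist");s=cams.get_image("scene")
f=lambda u,v,z:toS(atz(w,(200+u/2,100+v/2),z,True))
print("lips",f(405,166,.206),f(391,283,.206))
print("base screws",f(331,72,.013),f(327,174,.013))
print("pin net",toS(atz(w,(320.4,226.1),.225,True)),"grip",toS(atz(w,(317.3,274.4),.287,True)),"pin ends",f(237,130,.225),f(235,225,.225), "foot",f(195,103,.09),f(275,102,.09),f(275,197,.09),f(196,197,.09))
print("scene pin",toS(atz(s,(238,153.3),.225)))
# predicted pixel of pin ends for hypothesised lateral
x,y,z=-.0744,.0033,.2248
for e in(-.035,0,.035): print(e,proj(w,O+S@np.array([x,y+e,z]),True))
st()
E
```

```text
lips [-0.0129  0.0212  0.206 ] [-0.0142 -0.0258  0.206 ]
base screws [-0.011   0.0317  0.013 ] [-0.0115 -0.0384  0.013 ]
pin net [-0.0727 -0.0037  0.225 ] grip [-0.0748 -0.0029  0.287 ] pin ends [-0.0739  0.0383  0.225 ] [-0.0746  0.0061  0.225 ] foot [-0.0957  0.0239  0.09  ] [-0.0529  0.0244  0.09  ] [-0.0522 -0.0292  0.09  ] [-0.0962 -0.029   0.09  ]
scene pin [-0.0742 -0.0024  0.225 ]
-0.035 [np.float64(317.9), np.float64(261.8)]
0 [np.float64(317.8), np.float64(216.4)]
0.035 [np.float64(317.7), np.float64(164.9)]
t 7.98 stand [-0.0743 -0.0003  0.2907] F [-0.41 -0.11 -1.39] rot [ 6.0000e-04  1.5688e+00 -3.1000e-03] op 0.0109
```

The hook's mid-line and the hanger's agree laterally to within 1 mm in the same view. I'll go in over the lip.

Request:
{"name": "step_arm", "arguments": {
  "moves": [
    [[0, 0, 0.5], [0, 0, 0], 0],
    [[0, 0, 1.5], [0, 0, 0], 0],
    [[0, 0, 2.7], [0, 0, 0], 0],
    [[0, 0, 4], [0, 0, 0], 0],
    [[0, 0, 5.3], [0, 0, 0], 0],
    [[0, 0, 6.4], [0, 0, 0], 0],
    [[0, 0, 7.2], [0, 0, 0], 0],
    [[0, 0, 7.6], [0, 0, 0], 0],
    [[0, 0, 7.6], [0, 0, 0], 0],
    [[0, 0, 7.6], [0, 0, 0], 0]
  ]
}}

```text
t: 8.82
tool_pos: [0.5822, 0.1888, 0.2906]
tool_rot: [-0.276, 1.552, 0.274]
contact_force: [0.1, -0.6, -2.0]
opening: 0.0109
```

Request:
{"name": "step_arm", "arguments": {
  "moves": [
    [[0.2, 0, 0], [0, 0, 0], 0],
    [[0.4, 0, 0], [0, 0, 0], 0],
    [[0.6, 0, 0], [0, 0, 0], 0],
    [[0.8, 0, 0], [0, 0, 0], 0],
    [[0.8, 0, 0], [0, 0, 0], 0],
    [[0.8, 0, 0], [0, 0, 0], 0],
    [[0.8, 0, 0], [0, 0, 0], 0],
    [[0.8, 0, 0], [0, 0, 0], 0],
    [[0.8, 0, 0], [0, 0, 0], 0],
    [[0.8, 0, 0], [0, 0, 0], 0]
  ]
}}

```text
t: 9.65
tool_pos: [0.5823, 0.1888, 0.2828]
tool_rot: [-0.276, 1.551, 0.274]
contact_force: [-0.3, -0.0, -1.7]
opening: 0.0111
```

```bash
python3 - <<'E'
from h import *
st()
E
```

```text
t 9.65 stand [ 0.0017 -0.0005  0.2828] F [-0.32  0.07 -1.74] rot [ 6.0000e-04  1.5692e+00 -3.1000e-03] op 0.0111
```

Request:
{"name": "step_arm", "arguments": {
  "moves": [
    [[0.03, 0, 0], [0, 0, 0], 0],
    [[0.06, 0, 0], [0, 0, 0], 0],
    [[0.09, 0, 0], [0, 0, 0], 0],
    [[0.12, 0, 0], [0, 0, 0], 0],
    [[0.15, 0, 0], [0, 0, 0], 0],
    [[0.18, 0, 0], [0, 0, 0], 0],
    [[0.2, 0, 0], [0, 0, 0], 0],
    [[0.2, 0, 0], [0, 0, 0], 0],
    [[0.2, 0, 0], [0, 0, 0], 0],
    [[0.2, 0, 0], [0, 0, 0], 0]
  ]
}}

```text
t: 10.48
tool_pos: [0.5823, 0.1888, 0.2808]
tool_rot: [-0.276, 1.551, 0.274]
contact_force: [0.2, -0.2, -2.2]
opening: 0.0111
```

Request:
{"name": "step_arm", "arguments": {
  "moves": [
    [[0.03, 0, 0], [0, 0, 0], 0],
    [[0.06, 0, 0], [0, 0, 0], 0],
    [[0.09, 0, 0], [0, 0, 0], 0],
    [[0.12, 0, 0], [0, 0, 0], 0],
    [[0.15, 0, 0], [0, 0, 0], 0],
    [[0.15, 0, 0], [0, 0, 0], 0],
    [[0.15, 0, 0], [0, 0, 0], 0],
    [[0.15, 0, 0], [0, 0, 0], 0],
    [[0.15, 0, 0], [0, 0, 0], 0],
    [[0.15, 0, 0], [0, 0, 0], 0]
  ]
}}

```text
t: 11.32
tool_pos: [0.5823, 0.1888, 0.2794]
tool_rot: [-0.276, 1.551, 0.274]
contact_force: [-0.6, 0.6, -2.1]
opening: 0.0109
```

Request:
{"name": "step_arm", "arguments": {
  "moves": [
    [[0.03, 0, 0], [0, 0, 0], 0],
    [[0.06, 0, 0], [0, 0, 0], 0],
    [[0.09, 0, 0], [0, 0, 0], 0],
    [[0.12, 0, 0], [0, 0, 0], 0],
    [[0.12, 0, 0], [0, 0, 0], 0],
    [[0.12, 0, 0], [0, 0, 0], 0],
    [[0.12, 0, 0], [0, 0, 0], 0],
    [[0.12, 0, 0], [0, 0, 0], 0],
    [[0.12, 0, 0], [0, 0, 0], 0],
    [[0.12, 0, 0], [0, 0, 0], 0]
  ]
}}

```text
t: 12.15
tool_pos: [0.5823, 0.1888, 0.2781]
tool_rot: [-0.276, 1.551, 0.274]
contact_force: [-0.3, 0.3, -2.1]
opening: 0.011
```

Request:
{"name": "step_arm", "arguments": {
  "moves": [
    [[0.03, 0, 0], [0, 0, 0], 0],
    [[0.06, 0, 0], [0, 0, 0], 0],
    [[0.09, 0, 0], [0, 0, 0], 0],
    [[0.12, 0, 0], [0, 0, 0], 0],
    [[0.12, 0, 0], [0, 0, 0], 0],
    [[0.12, 0, 0], [0, 0, 0], 0],
    [[0.12, 0, 0], [0, 0, 0], 0],
    [[0.12, 0, 0], [0, 0, 0], 0],
    [[0.12, 0, 0], [0, 0, 0], 0],
    [[0.12, 0, 0], [0, 0, 0], 0]
  ]
}}

```text
t: 12.98
tool_pos: [0.5823, 0.1888, 0.277]
tool_rot: [-0.276, 1.551, 0.274]
contact_force: [-0.1, 0.6, -1.4]
opening: 0.0109
```

Request:
{"name": "step_arm", "arguments": {
  "moves": [
    [[0.02, 0, 0], [0, 0, 0], 0],
    [[0.04, 0, 0], [0, 0, 0], 0],
    [[0.06, 0, 0], [0, 0, 0], 0],
    [[0.08, 0, 0], [0, 0, 0], 0],
    [[0.08, 0, 0], [0, 0, 0], 0],
    [[0.08, 0, 0], [0, 0, 0], 0],
    [[0.08, 0, 0], [0, 0, 0], 0],
    [[0.08, 0, 0], [0, 0, 0], 0],
    [[0.08, 0, 0], [0, 0, 0], 0],
    [[0.08, 0, 0], [0, 0, 0], 0]
  ]
}}

```text
t: 13.82
tool_pos: [0.5825, 0.1888, 0.2766]
tool_rot: [-0.276, 1.551, 0.274]
contact_force: [-0.4, 0.0, 1.2]
opening: 0.0107
```

Touched the lip at TCP z ≈ 0.2768. The mouth centre is then at TCP 0.2588 and the seat at TCP 0.2338. I'll lift, back off and come down to mouth height.

Request:
{"name": "step_arm", "arguments": {
  "moves": [
    [[-0.6, 0, 0], [0, 0, 0], 0],
    [[-1.0, 0, 0], [0, 0, 0], 0],
    [[-1.0, 0, -0.5], [0, 0, 0], 0],
    [[-1.0, 0, -2], [0, 0, 0], 0],
    [[-1.0, 0, -3.5], [0, 0, 0], 0],
    [[-1.0, 0, -4.3], [0, 0, 0], 0],
    [[-0.5, 0, -4.5], [0, 0, 0], 0],
    [[0.5, 0, -4.5], [0, 0, 0], 0],
    [[1.4, 0, -4.5], [0, 0, 0], 0],
    [[1.78, 0, -4.5], [0, 0, 0], 0]
  ]
}}

```text
t: 14.65
tool_pos: [0.5396, 0.1733, 0.2558]
tool_rot: [-0.276, 1.554, 0.274]
contact_force: [-0.8, -0.3, -2.3]
opening: 0.0109
```

```bash
python3 - <<'E'
from h import *
s=cams.get_image("scene");d=cams.get_image("side");st()
a=cv2.resize(d["pixels"][140:300,220:380],(400,400),interpolation=2);b=cv2.resize(s["pixels"][110:210,190:290],(400,400),interpolation=2)
cv2.imwrite("pics/m5.png",np.hstack([a,b]))
E
```

```text
t 14.75 stand [-0.0436 -0.0003  0.2563] F [ 0.1   0.07 -2.82] rot [ 1.0000e-03  1.5723e+00 -2.6000e-03] op 0.011
```

View pics/m5.png

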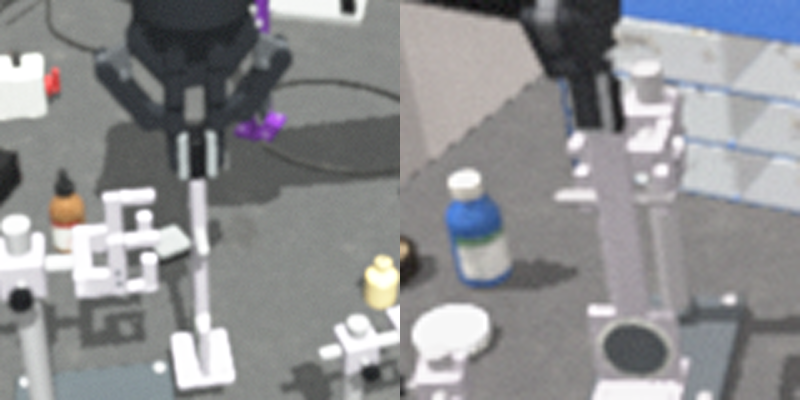

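The hanger hangs upright, with its pin level with the mouths. I'll settle the height, closing in to just before the lip.

Request:
{"name": "step_arm", "arguments": {
  "moves": [
    [[-0.25, 0, 0], [0, 0, 0], 0],
    [[-0.25, 0, 0.3], [0, 0, 0], 0],
    [[-0.25, 0, 0.8], [0, 0, 0], 0],
    [[-0.25, 0, 1.3], [0, 0, 0], 0],
    [[-0.25, 0, 1.7], [0, 0, 0], 0],
    [[-0.25, 0, 1.9], [0, 0, 0], 0],
    [[-0.25, 0, 1.9], [0, 0, 0], 0],
    [[-0.25, 0, 1.9], [0, 0, 0], 0],
    [[-0.25, 0, 1.9], [0, 0, 0], 0],
    [[-0.25, 0, 1.9], [0, 0, 0], 0]
  ]
}}

```text
t: 15.58
tool_pos: [0.5574, 0.1798, 0.2588]
tool_rot: [-0.276, 1.555, 0.274]
contact_force: [0.4, 0.1, -3.2]
opening: 0.0109
```

```bash
python3 - <<'E'
from h import *
st()
E
```

```text
t 15.58 stand [-0.0248 -0.0004  0.2588] F [ 0.41 -0.1  -3.21] rot [ 1.0000e-03  1.5724e+00 -2.6000e-03] op 0.0109
```

Request:
{"name": "step_arm", "arguments": {
  "moves": [
    [[0, 0, 0.3], [0, 0, 0], 0],
    [[0, 0, 0.6], [0, 0, 0], 0],
    [[0, 0, 0.9], [0, 0, 0], 0],
    [[0, 0, 1.2], [0, 0, 0], 0],
    [[0, 0, 1.5], [0, 0, 0], 0],
    [[0, 0, 1.8], [0, 0, 0], 0],
    [[0, 0, 2.1], [0, 0, 0], 0],
    [[0, 0, 2.3], [0, 0, 0], 0],
    [[0, 0, 2.3], [0, 0, 0], 0],
    [[0, 0, 2.3], [0, 0, 0], 0]
  ]
}}

```text
t: 16.42
tool_pos: [0.579, 0.1877, 0.2586]
tool_rot: [-0.276, 1.555, 0.274]
contact_force: [-0.2, -0.2, -1.7]
opening: 0.0109
```

Request:
{"name": "step_arm", "arguments": {
  "moves": [
    [[0, 0, 0.04], [0, 0, 0], 0],
    [[0, 0, 0.08], [0, 0, 0], 0],
    [[0, 0, 0.12], [0, 0, 0], 0],
    [[0, 0, 0.16], [0, 0, 0], 0],
    [[0, 0, 0.2], [0, 0, 0], 0],
    [[0, 0, 0.2], [0, 0, 0], 0],
    [[0, 0, 0.2], [0, 0, 0], 0],
    [[0, 0, 0.2], [0, 0, 0], 0],
    [[0, 0, 0.2], [0, 0, 0], 0],
    [[0, 0, 0.2], [0, 0, 0], 0]
  ]
}}

```text
t: 17.25
tool_pos: [0.5809, 0.1884, 0.2586]
tool_rot: [-0.276, 1.555, 0.274]
contact_force: [-0.7, -0.0, -1.8]
opening: 0.0112
```

```bash
python3 - <<'E'
from h import *
st()
E
```

```text
t 17.25 stand [ 0.0003 -0.0004  0.2586] F [-0.66  0.23 -1.85] rot [ 1.0000e-03  1.5727e+00 -2.5000e-03] op 0.0112
```

Request:
{"name": "step_arm", "arguments": {
  "moves": [
    [[0, 0, 0.03], [0, 0, 0], 0],
    [[0, 0, 0.06], [0, 0, 0], 0],
    [[0, 0, 0.09], [0, 0, 0], 0],
    [[0, 0, 0.12], [0, 0, 0], 0],
    [[0, 0, 0.15], [0, 0, 0], 0],
    [[0, 0, 0.18], [0, 0, 0], 0],
    [[0, 0, 0.18], [0, 0, 0], 0],
    [[0, 0, 0.18], [0, 0, 0], 0],
    [[0, 0, 0.18], [0, 0, 0], 0],
    [[0, 0, 0.18], [0, 0, 0], 0]
  ]
}}

```text
t: 18.08
tool_pos: [0.5826, 0.1891, 0.2586]
tool_rot: [-0.276, 1.555, 0.274]
contact_force: [0.2, 0.7, -1.3]
opening: 0.0111
```

Request:
{"name": "step_arm", "arguments": {
  "moves": [
    [[0, 0, 0.03], [0, 0, 0], 0],
    [[0, 0, 0.06], [0, 0, 0], 0],
    [[0, 0, 0.09], [0, 0, 0], 0],
    [[0, 0, 0.12], [0, 0, 0], 0],
    [[0, 0, 0.12], [0, 0, 0], 0],
    [[0, 0, 0.12], [0, 0, 0], 0],
    [[0, 0, 0.12], [0, 0, 0], 0],
    [[0, 0, 0.12], [0, 0, 0], 0],
    [[0, 0, 0.12], [0, 0, 0], 0],
    [[0, 0, 0.12], [0, 0, 0], 0]
  ]
}}

```text
t: 18.92
tool_pos: [0.5837, 0.1894, 0.2586]
tool_rot: [-0.276, 1.555, 0.274]
contact_force: [-0.2, 0.4, -2.8]
opening: 0.0109
```

Request:
{"name": "step_arm", "arguments": {
  "moves": [
    [[0, 0, 0.03], [0, 0, 0], 0],
    [[0, 0, 0.06], [0, 0, 0], 0],
    [[0, 0, 0.09], [0, 0, 0], 0],
    [[0, 0, 0.12], [0, 0, 0], 0],
    [[0, 0, 0.12], [0, 0, 0], 0],
    [[0, 0, 0.12], [0, 0, 0], 0],
    [[0, 0, 0.12], [0, 0, 0], 0],
    [[0, 0, 0.12], [0, 0, 0], 0],
    [[0, 0, 0.12], [0, 0, 0], 0],
    [[0, 0, 0.12], [0, 0, 0], 0]
  ]
}}

```text
t: 19.75
tool_pos: [0.5848, 0.1899, 0.2586]
tool_rot: [-0.276, 1.555, 0.274]
contact_force: [-0.9, -0.6, -2.6]
opening: 0.0111
```

```bash
python3 - <<'E'
from h import *
st(); print(ctrl.get_obs()["wrist_torque"])
E
```

```text
t 19.75 stand [ 0.0045 -0.0004  0.2586] F [-1.1  -0.26 -2.64] rot [ 1.0000e-03  1.5726e+00 -2.5000e-03] op 0.0111
[-0.01363267  0.00126342  0.01056447]
```

Request:
{"name": "step_arm", "arguments": {
  "moves": [
    [[0, 0, 0.03], [0, 0, 0], 0],
    [[0, 0, 0.06], [0, 0, 0], 0],
    [[0, 0, 0.09], [0, 0, 0], 0],
    [[0, 0, 0.12], [0, 0, 0], 0],
    [[0, 0, 0.12], [0, 0, 0], 0],
    [[0, 0, 0.12], [0, 0, 0], 0],
    [[0, 0, 0.12], [0, 0, 0], 0],
    [[0, 0, 0.12], [0, 0, 0], 0],
    [[0, 0, 0.12], [0, 0, 0], 0],
    [[0, 0, 0.12], [0, 0, 0], 0]
  ]
}}

```text
t: 20.58
tool_pos: [0.586, 0.1903, 0.2586]
tool_rot: [-0.276, 1.555, 0.274]
contact_force: [-0.8, 0.7, -2.7]
opening: 0.0108
```

```bash
python3 - <<'E'
from h import *
st(); print(ctrl.get_obs()["wrist_torque"])
E
```

```text
t 20.58 stand [ 0.0057 -0.0004  0.2586] F [-0.48  0.87 -2.68] rot [ 1.0000e-03  1.5726e+00 -2.5000e-03] op 0.0108
[-0.00349645 -0.02879025 -0.02639788]
```

Request:
{"name": "step_arm", "arguments": {
  "moves": [
    [[0, 0, 0.03], [0, 0, 0], 0],
    [[0, 0, 0.06], [0, 0, 0], 0],
    [[0, 0, 0.09], [0, 0, 0], 0],
    [[0, 0, 0.12], [0, 0, 0], 0],
    [[0, 0, 0.12], [0, 0, 0], 0],
    [[0, 0, 0.12], [0, 0, 0], 0],
    [[0, 0, 0.12], [0, 0, 0], 0],
    [[0, 0, 0.12], [0, 0, 0], 0],
    [[0, 0, 0.12], [0, 0, 0], 0],
    [[0, 0, 0.12], [0, 0, 0], 0]
  ]
}}

```text
t: 21.42
tool_pos: [0.5866, 0.1905, 0.2585]
tool_rot: [-0.276, 1.556, 0.274]
contact_force: [-4.5, -1.8, 0.6]
opening: 0.0112
```

```bash
python3 - <<'E'
from h import *
st(); print(ctrl.get_obs()["wrist_torque"])
E
```

```text
t 21.42 stand [ 0.0064 -0.0004  0.2585] F [-4.81 -0.11  0.62] rot [ 1.1000e-03  1.5741e+00 -2.6000e-03] op 0.0112
[-0.41672142  1.05673842 -0.12166597]
```

Touched the back wall at stand x ≈ 6.0 mm, which puts the seat at x ≈ 4.5 mm. I'll back off 1.8 mm and lower most of the 24.7 mm in steps.

Request:
{"name": "step_arm", "arguments": {
  "moves": [
    [[0, 0, -0.06], [0, 0, 0], 0],
    [[0, 0, -0.12], [0, 0, 0], 0],
    [[0, 0, -0.18], [0, 0, 0], 0],
    [[0, 0, -0.18], [0, 0, 0], 0],
    [[0, 0, -0.18], [0, 0, 0], 0],
    [[0, 0, -0.18], [0, 0, 0], 0],
    [[0.1, 0, -0.18], [0, 0, 0], 0],
    [[0.2, 0, -0.18], [0, 0, 0], 0],
    [[0.3, 0, -0.18], [0, 0, 0], 0],
    [[0.3, 0, -0.18], [0, 0, 0], 0]
  ]
}}

```text
t: 22.25
tool_pos: [0.5848, 0.1899, 0.2551]
tool_rot: [-0.276, 1.557, 0.274]
contact_force: [0.3, -0.1, -2.4]
opening: 0.0114
```

```bash
python3 - <<'E'
from h import *
st(); print(ctrl.get_obs()["wrist_torque"])
E
```

```text
t 22.25 stand [ 0.0044 -0.0003  0.2551] F [ 0.23 -0.17 -2.43] rot [ 1.2000e-03  1.5747e+00 -2.4000e-03] op 0.0114
[0.02728716 0.02940057 0.05716818]
```

Request:
{"name": "step_arm", "arguments": {
  "moves": [
    [[0.15, 0, 0], [0, 0, 0], 0],
    [[0.3, 0, 0], [0, 0, 0], 0],
    [[0.45, 0, 0], [0, 0, 0], 0],
    [[0.6, 0, 0], [0, 0, 0], 0],
    [[0.75, 0, 0], [0, 0, 0], 0],
    [[0.9, 0, 0], [0, 0, 0], 0],
    [[1.0, 0, 0], [0, 0, 0], 0],
    [[1.0, 0, 0], [0, 0, 0], 0],
    [[1.0, 0, 0], [0, 0, 0], 0],
    [[1.0, 0, 0], [0, 0, 0], 0]
  ]
}}

```text
t: 23.08
tool_pos: [0.5848, 0.1899, 0.2452]
tool_rot: [-0.276, 1.557, 0.274]
contact_force: [0.1, 0.5, -1.8]
opening: 0.0113
```

Request:
{"name": "step_arm", "arguments": {
  "moves": [
    [[0.12, 0, 0], [0, 0, 0], 0],
    [[0.24, 0, 0], [0, 0, 0], 0],
    [[0.36, 0, 0], [0, 0, 0], 0],
    [[0.48, 0, 0], [0, 0, 0], 0],
    [[0.6, 0, 0], [0, 0, 0], 0],
    [[0.72, 0, 0], [0, 0, 0], 0],
    [[0.8, 0, 0], [0, 0, 0], 0],
    [[0.8, 0, 0], [0, 0, 0], 0],
    [[0.8, 0, 0], [0, 0, 0], 0],
    [[0.8, 0, 0], [0, 0, 0], 0]
  ]
}}

```text
t: 23.92
tool_pos: [0.5848, 0.1899, 0.2372]
tool_rot: [-0.276, 1.557, 0.274]
contact_force: [-0.5, 0.2, -1.6]
opening: 0.0106
```

```bash
python3 - <<'E'
from h import *
st(); print(ctrl.get_obs()["wrist_torque"])
E
```

```text
t 23.92 stand [ 0.0045 -0.0004  0.2372] F [-0.43  0.38 -1.59] rot [ 1.1000e-03  1.5744e+00 -2.5000e-03] op 0.0106
[ 0.02516991  0.04092086 -0.03554023]
```

Request:
{"name": "step_arm", "arguments": {
  "moves": [
    [[0.04, 0, 0], [0, 0, 0], 0],
    [[0.08, 0, 0], [0, 0, 0], 0],
    [[0.12, 0, 0], [0, 0, 0], 0],
    [[0.16, 0, 0], [0, 0, 0], 0],
    [[0.2, 0, 0], [0, 0, 0], 0],
    [[0.24, 0, 0], [0, 0, 0], 0],
    [[0.24, 0, 0], [0, 0, 0], 0],
    [[0.24, 0, 0], [0, 0, 0], 0],
    [[0.24, 0, 0], [0, 0, 0], 0],
    [[0.24, 0, 0], [0, 0, 0], 0]
  ]
}}

```text
t: 24.75
tool_pos: [0.5848, 0.1899, 0.2349]
tool_rot: [-0.276, 1.557, 0.274]
contact_force: [0.2, -0.6, -2.1]
opening: 0.0111
```

Request:
{"name": "step_arm", "arguments": {
  "moves": [
    [[0.02, 0, 0], [0, 0, 0], 0],
    [[0.04, 0, 0], [0, 0, 0], 0],
    [[0.06, 0, 0], [0, 0, 0], 0],
    [[0.08, 0, 0], [0, 0, 0], 0],
    [[0.1, 0, 0], [0, 0, 0], 0],
    [[0.1, 0, 0], [0, 0, 0], 0],
    [[0.1, 0, 0], [0, 0, 0], 0],
    [[0.1, 0, 0], [0, 0, 0], 0],
    [[0.1, 0, 0], [0, 0, 0], 0],
    [[0.1, 0, 0], [0, 0, 0], 0]
  ]
}}

```text
t: 25.58
tool_pos: [0.5848, 0.1899, 0.2339]
tool_rot: [-0.276, 1.557, 0.274]
contact_force: [-1.0, -0.4, -4.0]
opening: 0.0112
```

Request:
{"name": "step_arm", "arguments": {
  "moves": [
    [[0.02, 0, 0], [0, 0, 0], 0],
    [[0.04, 0, 0], [0, 0, 0], 0],
    [[0.06, 0, 0], [0, 0, 0], 0],
    [[0.08, 0, 0], [0, 0, 0], 0],
    [[0.08, 0, 0], [0, 0, 0], 0],
    [[0.08, 0, 0], [0, 0, 0], 0],
    [[0.08, 0, 0], [0, 0, 0], 0],
    [[0.08, 0, 0], [0, 0, 0], 0],
    [[0.08, 0, 0], [0, 0, 0], 0],
    [[0.08, 0, 0], [0, 0, 0], 0]
  ]
}}

```text
t: 26.42
tool_pos: [0.585, 0.1899, 0.2336]
tool_rot: [-0.276, 1.556, 0.274]
contact_force: [-1.3, 0.7, 2.8]
opening: 0.0109
```

```bash
python3 - <<'E'
from h import *
st(); print(ctrl.get_obs()["wrist_torque"])
E
```

```text
t 26.42 stand [ 0.0046 -0.0004  0.2336] F [-1.    1.16  2.78] rot [ 1.1000e-03  1.5738e+00 -2.5000e-03] op 0.0109
[-0.09000985  0.32002115 -0.05508141]
```

Bottomed at TCP z = 0.2336, against 0.2338 predicted from the lip, with about 5 N. I'll release gently.

Request:
{"name": "step_arm", "arguments": {
  "moves": [
    [[-0.02, 0, 0], [0, 0, 0], 0],
    [[-0.03, 0, 0], [0, 0, 0], 0],
    [[-0.03, 0, 0], [0, 0, 0], 0.1],
    [[-0.03, 0, 0], [0, 0, 0], 0.14],
    [[-0.03, 0, 0], [0, 0, 0], 0.18],
    [[-0.03, 0, 0], [0, 0, 0], 0.22],
    [[-0.03, 0, 0], [0, 0, 0], 0.26],
    [[-0.03, 0, 0], [0, 0, 0], 0.3],
    [[-0.03, 0, 0], [0, 0, 0], 0.34],
    [[-0.03, 0, 0], [0, 0, 0], 0.36]
  ],
  "grip_force": 20
}}

```text
t: 27.25
tool_pos: [0.585, 0.19, 0.2339]
tool_rot: [-0.276, 1.556, 0.274]
contact_force: [-0.0, -0.6, -0.8]
opening: 0.0307
```

```bash
python3 - <<'E'
from h import *
s=cams.get_image("scene");d=cams.get_image("side");st()
a=cv2.resize(d["pixels"][140:300,200:360],(400,400),interpolation=2);b=cv2.resize(s["pixels"][110:210,190:290],(400,400),interpolation=2)
cv2.imwrite("pics/m6.png",np.hstack([a,b]))
E
```

```text
t 27.35 stand [ 0.0046 -0.0004  0.2339] F [ 0.24 -0.38 -0.41] rot [ 1.1000e-03  1.5737e+00 -2.5000e-03] op 0.0307
```

View pics/m6.png

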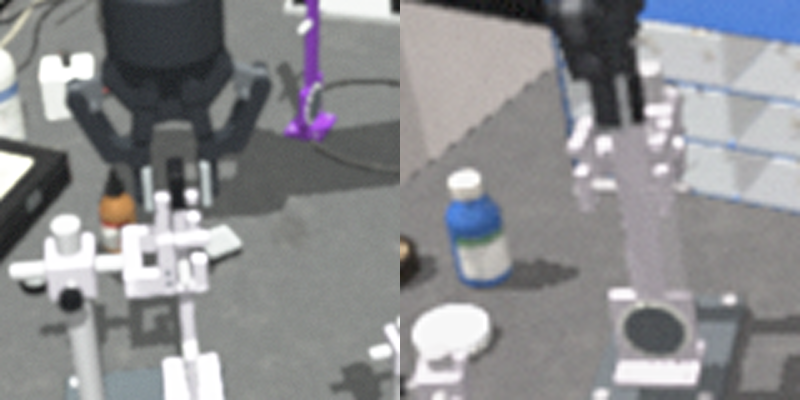

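The tab stands free between the open fingers at side-crop (175,180) and the pin sits down in the throats. No load is left on the tool. I'll rise straight up and then check.

Request:
{"name": "step_arm", "arguments": {
  "moves": [
    [[-0.3, 0, 0], [0, 0, 0], 0.36],
    [[-0.8, 0, 0], [0, 0, 0], 0.36],
    [[-1.5, 0, 0], [0, 0, 0], 0.36],
    [[-2.5, 0, 0], [0, 0, 0], 0.36],
    [[-3.5, 0, 0], [0, 0, 0], 0.36],
    [[-4.8, 0, 0], [0, 0, 0], 0.36],
    [[-6.2, 0, 0], [0, 0, 0], 0.36],
    [[-8, 0, 0], [0, 0, 0], 0.36],
    [[-9.5, 0, 0], [0, 0, 0], 0.36],
    [[-10, 0, 0], [0, 0, 0], 0.36]
  ]
}}

```text
t: 28.18
tool_pos: [0.5863, 0.1904, 0.3387]
tool_rot: [-0.276, 1.55, 0.274]
contact_force: [-0.6, -0.3, 0.7]
opening: 0.0309
```

Request:
{"name": "step_arm", "arguments": {
  "moves": [
    [[-1, 0, 0], [0, 0, 0], 0.36],
    [[-1, 0, 0], [0, 0, 0], 0.36],
    [[-1, 0, 0], [0, 0, 0], 0.36],
    [[-1, 0, 0], [0, 0, 0], 0.36],
    [[-1, 0, 0], [0, 0, 0], 0.36],
    [[-1, 0, 0], [0, 0, 0], 0.36],
    [[-1, 0, 0], [0, 0, 0], 0.36],
    [[-1, 0, 0], [0, 0, 0], 0.36],
    [[-1, 0, 0], [0, 0, 0], 0.36],
    [[-1, 0, 0], [0, 0, 0], 0.36]
  ]
}}

```text
t: 29.02
tool_pos: [0.5863, 0.1904, 0.3486]
tool_rot: [-0.276, 1.55, 0.274]
contact_force: [0.3, -0.7, -0.5]
opening: 0.0302
```

```bash
python3 - <<'E'
from h import *
s=cams.get_image("scene");d=cams.get_image("side");st()
P=O+S@np.array([.0045,0,.1678]); 
for n,dz in [("hanger_grip",.062),("hanger_pin",0),("hanger",-.142)]:
  print(n,[[(np.round(q["at"],1).tolist(),round(q["conf"],2)) for q in finder.tip_of(c,n)][:3] for c in ["scene","side"]],"pred",proj(s,P+[0,0,dz]),proj(d,P+[0,0,dz]))
a=cv2.resize(d["pixels"][140:300,200:360],(400,400),interpolation=2);b=cv2.resize(s["pixels"][110:210,190:290],(400,400),interpolation=2)
d0=d["pixels"];  d2=cams.get_image("side")["pixels"]; print("motion",cv2.absdiff(d0,d2)[140:300,200:360].max())
cv2.imwrite("pics/m7.png",np.hstack([a,b]))
E
```

```text
t 29.12 stand [ 0.006  -0.0004  0.3487] F [ 0.28 -0.49  0.37] rot [ 3.0000e-04  1.5675e+00 -3.3000e-03] op 0.0308
hanger_grip [[([247.4, 134.0], 0.79), ([418.6, 187.6], 0.69)], [([271.3, 211.9], 0.56), ([325.2, 125.7], 0.56)]] pred [np.float64(243.7), np.float64(133.9)] [np.float64(270.6), np.float64(214.5)]
hanger_pin [[([420.2, 208.3], 0.65)], [([321.5, 146.9], 0.72), ([273.4, 241.3], 0.66)]] pred [np.float64(247.0), np.float64(156.4)] [np.float64(272.7), np.float64(241.9)]
hanger [[([414.5, 257.6], 0.91), ([253.7, 203.2], 0.59)], [([324.9, 190.3], 0.8), ([273.8, 295.1], 0.77)]] pred [np.float64(253.6), np.float64(201.6)] [np.float64(276.7), np.float64(295.8)]
motion 11
```

View pics/m7.png

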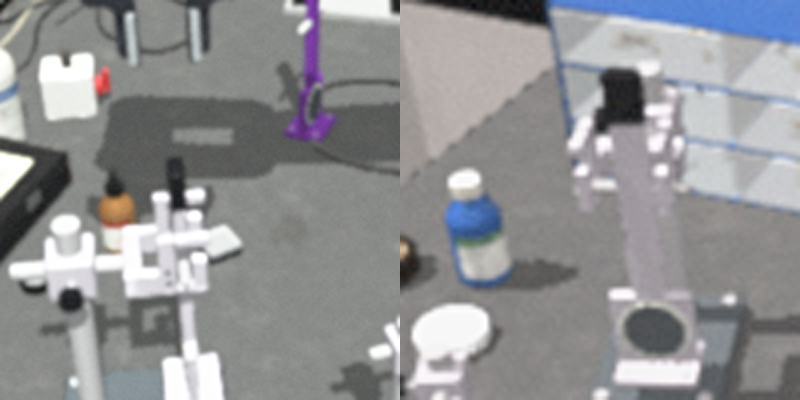

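The hanger hangs upright in the throats (tab at side-crop (175,180), foot at (193,380)), still, with the gripper clear. I'm handing in.

```bash
python3 -c "
from station import ctrl
print(ctrl.finish_job())"
```

```text
the job is handed in; nothing more can be done
None
```

The silver hanger is hanging on the tall stand's twin hook, upright and released, and the job was handed in at about 29 s of the 58 s allowed.

- **Finding the hook:** I touched the lip from above for the height and the back wall inside the mouth for the reach. That put the seat at about z = 168 mm and 21.5 mm beyond the datum.
- **Seating:** I lowered the pin until it bottomed within 0.2 mm of the height predicted from the lip touch. I let go only then. Contact forces read at the end of each move stayed at about 5 N.
- **Last checks:** The tab, pin and foot points the networks found match the seated pose to about 4 px. One miss: the pin was not found in the scene view. Two side pictures 0.05 s or so apart differed only at noise level, so the hanger appears still.
- **Surroundings:** The gripper is about 100 mm above the tab with no load on it. The purple hanger, bottle and filter box appear unmoved in the last pictures. The brass weight and the other two stands were outside that last view, but the arm never went near them.

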